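Hold the tweezers on the filing block at the marked gap

TASK

The tips of the long sprung tweezers need filing. Pick the tweezers up flat as they lie and rest the ends of the two tips on the middle of the top of the wooden filing block that stands in the vice, with the tweezers flat and in line with its two saw-cut lines; squeeze the arms until one tip sits on each line and hold that gap steady for three seconds, finishing while you still hold it so that I can run the file between the tips. Leave the other things on the bench alone.

Things in the scene. Friction and masses are not known exactly. Their poses are not given: they have to be found in the camera images.
- tweezers: Long bare-steel sprung tweezers, 255 mm long, about 90 g, loose, lying on their side (arms open sideways). Origin on the underside, midway between the arms at the middle of the finger grips; x runs from the closed heel to the tips, y to the left arm, z up. Arms: 2.6 mm thick strips, 14 mm tall (z 0 to 14) at the grips, pivoting at the heel (x = -125). Centre of mass about 13 mm behind the origin.
- tw_grip (a point): Middle of the finger grips, on the tweezers' midline 7 mm above their underside, x as the tweezers'. The flat serrated grips span x +-43 mm. Over their outsides here: 38 mm untouched, 23.6 mm with the tips 16 mm apart (grips then parallel). Each tip moves 1.96 times as far as its grip. Squeezing force here rises evenly to about 11 N at the 16 mm gap; lifted at a light squeeze, the heel can droop.
- tip_left (a point): Tip point: underside of the end of the left (y > 0) arm, mid-thickness, at x = 120 mm and 4 mm above the tweezers' underside. Past the grips the arms taper to tips 3 mm thick, 6 mm tall (z 4 to 10 mm), straight for the last 26 mm. Untouched, the two tip points are 44 mm apart; on the lines they are 16 mm apart.
- tip_right (a point): The same point at the end of the right (y < 0) arm.
- tw_left (a joint): Angle by which the left arm is squeezed in (rad): 0 untouched, 0.057 with its tip at the marked gap, 0.083 tips shut. The distance between the tip points is 44 mm - 245 mm x (tw_left + tw_right).
- tw_right (a joint): The same for the right arm.
- vise: Small blue bench vice fixed to the bench, a pale hardwood filing block standing in its jaws. Origin on the bench under the middle of the block; x along the screw, from the handle end to the fixed jaw, y along the jaws, z up. It spans x -134 to +80 mm, 90 mm wide (handle bar 125 mm); jaws 75 mm high, within x +-48 mm. Block: 24 mm thick (x), 76 mm wide (y), flat top 115 mm above the bench.
- block_top (a point): Middle of the filing block's flat top, 115 mm above the bench, axes as the vice's. Two dark saw-cut lines, 2 mm wide, run along x right across the 24 mm top at y = +8 and y = -8 mm (16 mm apart). The tweezers may come from either side, and either tip may be on either line.
- handle_blank: Bystander: loose wooden knife-handle blank, 150 x 34 x 18 mm, origin at the centre of its underside. Leave alone.
- oilstone: Bystander: grey oilstone in a wooden tray, 190 x 66 x 38 mm, origin at the centre of its underside. Leave alone.
- file: Bystander: flat file with a wooden handle, lying along its x, 280 mm long (x -125 to +155 mm) and 25 mm tall. Leave alone.
- rivet_tin: Bystander: small round steel tin, 68 mm across, 45 mm tall, origin at the centre of its underside. Leave alone.
Not all that is in view belongs to the job. Several things have the shape of the vise; the one meant has the colours described above.

How it is judged:
On the way, in this order (a step that is already met when the one before it is completed fails the run):
1. the tweezers are picked up clear of the bench (height (world z) of each of tweezers, tip_left, tip_right above 0.03 m), for 0.2 s.
2. the tips rest on the block, one on each line, and the gap is held steady for 2 s (x of tip_left in the frame of block_top between -0.012 and 0.012 m and z of tip_left in the frame of block_top between -0.003 and 0.003 m and x of tip_right in the frame of block_top between -0.012 and 0.012 m and z of tip_right in the frame of block_top between -0.003 and 0.003 m and ((y of tip_left in the frame of block_top between 0.005 and 0.011 m and y of tip_right in the frame of block_top between -0.011 and -0.005 m) or (y of tip_right in the frame of block_top between 0.005 and 0.011 m and y of tip_left in the frame of block_top between -0.011 and -0.005 m)) and distance between tip_left and tip_right between 0.0135 and 0.0185 m and contact force between tweezers and vise above 0.15 N and contact force between the fingers and tweezers above 2 N and angle between tweezers's own z axis and vertical below 0.2 rad and angle between the x axis of tweezers and the x axis of block_top, either way round below 0.2 rad and linear speed of tweezers below 0.02 m/s), for 2 s.
At the end, for the whole second after the job is handed in: The fingers hold the still tweezers (over 2 N), flat and along the lines within 0.2 rad, their tips resting on the block (over 0.15 N), within 12 mm of its middle lengthwise and 3 mm in height, each within 3 mm of its own line and 16 mm apart within 2.5 mm (all of step 2); the arm keeps its last pose, push and grip.
It fails at once if a bystander is pushed more than 20 mm (distance of any of handle_blank, oilstone, file, rivet_tin from where it was at the start of the episode above 0.02 m).
It also fails if it takes over 50 s, if anything falls off the work surface, if the arm or the gripper's body presses on something with over 40 N, if the wrist force passes 120 N, or if a joint passes its speed limit or range.

ROBOT

A 6-joint arm with a two-finger parallel gripper is mounted at the origin on the work surface. World frame = base frame: x ahead of the robot, y to its left, z up, the work surface at z = 0. Lengths are in m, angles in rad, forces in N, time in s.
With the tool pointing down it reaches from about 0.275 to 0.875 m from the base axis. Payload 12.5 kg.
Tool frame: the origin (TCP) lies at the very end of the fingers, on their centre line; the grasp point (between the pads) lies 19 mm behind it; z points along the fingers, y is the line along which they close (so a half turn about z gives the same grasp; the last joint's range is limited). The gripper opens to 85 mm and grips with 20 to 120 N. Pads are 22 mm wide; open, the fingers measure 114 mm over their backs; the gripper's body (76 mm by 85 mm) begins 54 mm behind the grasp point. The pads swing forward as they close: fully open they stand 13 mm farther back than shut.
Start: joints at [-1.41, 0.351, 1.652, -0, 1.139, -0.085], TCP at [0.134, -0.533, 0.231] pointing down, gripper open.
Joint ranges: [-2.75, 2.75], [-0.79, 2.1], [0.01, 2.65], [-1.57, 4.71], [0.07, 3.14], [-2.87, 2.87]. Speed limits (rad/s): [2.22, 2.22, 2.79, 3.14, 3.14, 3.14].

INTERFACE

Orientations are given as a 3x3 rotation matrix whose columns are the frame's x, y, z axes.
In Python, from bench import manip gives the robot as it stands. Calls block until the motion is done:
- manip.move_ptp(position, orientation): joint-space move of the TCP to a pose.
- manip.move_l(position, attitude=None, max_speed=0.15): straight line of the TCP; attitude=None keeps the orientation; max_speed is the mean speed in m/s.
- manip.move_j(angles): joint-space move.
- manip.set_gripper(opening, effort=None): opening from 0.0 (shut) to 1.0 (fully open); effort is the grip in N (None keeps the last); returns when the fingers have stopped.
- manip.dwell(seconds).
- manip.inverse_kinematics(position, orientation): joint angles nearest the present ones, or None.
- manip.grab_frame(name): name is "scene" or "top"; returns (picture, depth): 400x640x3 uint8, red, green, blue; 400x640 float32, m along the optical axis (not along the pixel's ray), 0 where there is no reading.
- manip.get_calibration(name): a dict with "camera_matrix" (3x3 intrinsics, pixels), "R" (3x3) and "t" (3): a world point X has camera coordinates R X + t. Camera axes: x right, y down, z forward; pixel columns grow to the right and rows downward; lengths in m; the calibration is good to about 2 mm. A picture is of the moment at which its call begins. get_calibration takes no time and is no camera call.
A pose or a line that the arm cannot do raises manip.Unreachable and nothing moves.
- manip.sign_off(): hands the job in; it is judged then, once.
Trained networks look in the newest picture that a camera, given by its name, has taken for a name from the list of things; names that differ only in an ending like _2 or _b are one class to them, and where a whole thing is asked for, a point or a joint stands for the part that bears it (a point fixed in the world has none). Each returns a list of dicts, best first, with "confidence" (0 to 1); they miss things now and then, are a little off and sometimes report something else, mostly with a low value. They report only what shows in the picture. A call takes as long as a camera call. They do not tell look-alikes from the thing itself.
- manip.look_for(camera, name): "at" ([x, y, z] in m, in world coordinates, good to about 4 mm: the middle of the surface that is visible of it).
Readings, each from a call of its own:
- manip.current_time(): time.
- manip.current_qpos(): joint angles.
- manip.current_joint_vel(): joint speeds.
- manip.current_joint_torque(): joint torques, N m.
- manip.current_ee_pos(): TCP position.
- manip.current_tcp_rot(): TCP orientation.
- manip.current_force(): force on the tool from outside, world axes, zero at the start.
- manip.current_ft_torque(): the same for the moment, N m.
- manip.current_grip_width(): opening from 0.0 (shut) to 1.0 (fully open).
- manip.current_grip_force(): force on a finger pad.
Only numpy, scipy, OpenCV 4.12 (cv2) and the standard library are available. Lean on these libraries where they do the work, as an engineer would, in place of code of your own. Each camera call takes 0.05 s, during which the arm holds its last target. There are 200 camera calls.

## Working session

There is one attempt and no reset: what is moved stays moved. The work goes in short steps, each a Python script; the robot and the scene stay as the last script left them, time stands still between calls to the robot, and variables do not carry over. Pictures are saved under pics/ and viewed, at most 10 in all, crops included, and the job is handed in when it is done.

```bash
mkdir -p pics; ls; python3 - <<'E'
from bench import manip as m
import cv2,numpy as np
for c in("scene","top"):
    p,d=m.grab_frame(c); cv2.imwrite(f"pics/{c}0.png",p[:,:,::-1]); np.savez(f"{c}0.npz",p=p,d=d)
    k=m.get_calibration(c); print(c,np.round(k["camera_matrix"],1).tolist(),np.round(k["R"],3).tolist(),np.round(k["t"],3).tolist())
    for n in("tweezers","vise","tip_left","tip_right","file","oilstone","handle_blank","rivet_tin"):
        print(n,[(np.round(r["at"],3).tolist(),round(r["confidence"],2)) for r in m.look_for(c,n)][:4])
print(m.current_time())
E
```

```text
pics
scene [[454.6, 0.0, 323.1], [0.0, 454.6, 194.5], [0.0, 0.0, 1.0]] [[0.522, 0.853, 0.013], [0.702, -0.421, -0.574], [-0.485, 0.309, -0.818]] [-0.35, -0.31, 1.601]
tweezers [([0.583, -0.186, 0.008], 0.68), ([0.573, -0.176, 0.009], 0.29)]
vise [([0.543, 0.191, 0.058], 0.85), ([0.746, 0.337, 0.06], 0.79), ([0.369, -0.185, 0.059], 0.6)]
tip_left [([0.569, -0.18, 0.006], 0.75)]
tip_right []
file [([0.376, 0.468, 0.02], 0.95)]
oilstone [([0.787, 0.021, 0.034], 0.76), ([0.54, 0.192, 0.06], 0.18)]
handle_blank [([0.415, 0.09, 0.02], 0.86)]
rivet_tin [([0.788, 0.024, 0.037], 0.73), ([0.765, -0.206, 0.041], 0.62)]
top [[488.6, 0.0, 319.1], [0.0, 488.6, 201.0], [0.0, 0.0, 1.0]] [[-0.004, -1.0, -0.011], [-0.986, 0.006, -0.165], [0.165, 0.01, -0.986]] [0.07, 0.587, 1.543]
tweezers [([0.75, -0.204, 0.046], 0.57), ([0.579, -0.188, 0.007], 0.55)]
vise [([0.725, 0.345, 0.058], 0.85), ([0.511, 0.215, 0.057], 0.64), ([0.336, -0.165, 0.058], 0.58)]
tip_left [([0.58, -0.189, 0.011], 0.25)]
tip_right [([0.603, -0.194, 0.005], 0.51)]
file [([0.377, 0.467, 0.018], 0.91)]
oilstone [([0.771, 0.028, 0.034], 0.78)]
handle_blank [([0.404, 0.088, 0.018], 0.95)]
rivet_tin [([0.749, -0.203, 0.044], 0.79)]
0.9
```

View pics/scene0.png

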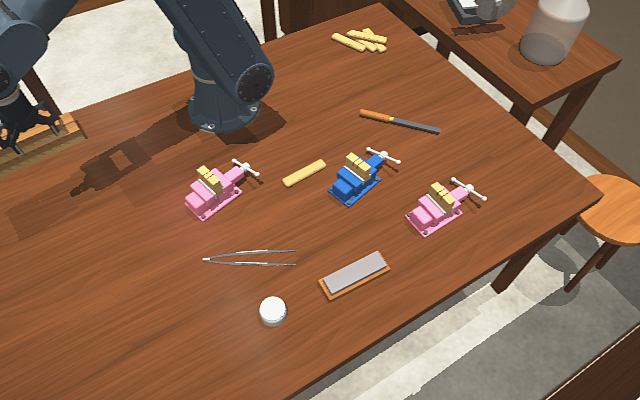

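View pics/top0.png

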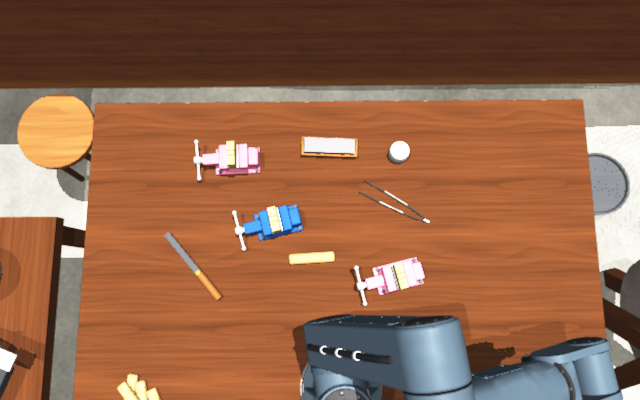

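The picture shows pink vices at about (215,190) and (435,208) in the scene view. The blue one is at (355,180) in the scene view and (275,221) from the top, and it fits the "blue vice, pale block" description. The tweezers' heel is at (428,221) in the top view, with the tips at (364,181) and (360,193). I'll confirm with one enlarged crop.

```bash
python3 - <<'E'
import cv2,numpy as np
t=cv2.imread("pics/top0.png"); s=cv2.imread("pics/scene0.png")
a=cv2.resize(t[195:250,225:310],(400,259),interpolation=cv2.INTER_CUBIC)
b=cv2.resize(s[140:215,320:405],(400,353),interpolation=cv2.INTER_CUBIC)[:300]
c=cv2.resize(t[170:230,350:440],(400,267),interpolation=cv2.INTER_CUBIC)
d=cv2.resize(s[240:275,195:305],(400,127),interpolation=cv2.INTER_CUBIC)
o=np.zeros((600,800,3),np.uint8); o[:259,:400]=a;o[300:,:400]=b;o[:267,400:]=c;o[300:427,400:]=d
cv2.imwrite("pics/crop.png",o)
E
```

```text
(no output)
```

View pics/crop.png

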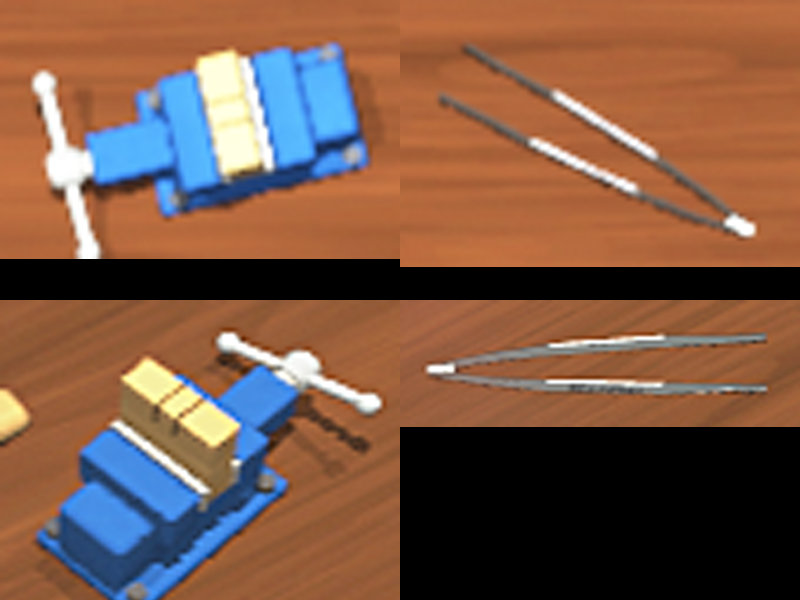

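The crop shows the blue vice with the pale block and its two dark saw cuts, so it is confirmed. The tweezers' arms, white grips and heel are clear in both views. Next I fit both poses jointly across the two views.

```bash
cat > h.py <<'E'
import numpy as np,cv2
from bench import manip as m
from scipy.optimize import least_squares,minimize
K={c:m.get_calibration(c) for c in("scene","top")}
def proj(c,X):
    k=K[c]; q=(np.asarray(X)@np.array(k["R"]).T+np.array(k["t"]))@np.array(k["camera_matrix"]).T
    return q[:,:2]/q[:,2:]
def place(p,X):
    x,y,z,a=p; c,s=np.cos(a),np.sin(a)
    return np.asarray(X)@np.array([[c,s,0],[-s,c,0],[0,0,1]])+[x,y,z]
def fit(obj,obs,p0,cams=("scene","top")):
    f=lambda p:np.concatenate([(proj(c,place(p,obj))-obs[c]).ravel() for c in cams])
    r=least_squares(f,p0,x_scale=[.01,.01,.01,.05]); return r.x,f(r.x)
def down(a):  # tool down, tool x axis heading a; y = closing
    c,s=np.cos(a),np.sin(a); return np.array([[c,s,0],[s,-c,0],[0,0,-1.]])
E
python3 - <<'E'
from h import *
np.set_printoptions(precision=4,suppress=True)
obj=np.array([[120,22,7],[120,-22,7],[-134,0,7],[43,20.1,14],[-43,15.2,14],[43,-20.1,14],[-43,-15.2,14]])/1e3
T=lambda P:[((x-400)/4.444+349.6,y/4.444+169.6) for x,y in P]
S=lambda P:[((x-400)/3.636+194.6,(y-300)/3.636+239.6) for x,y in P]
obs={"top":np.array(T([(443,98),(467,47),(755,230),(530,142),(637,190),(553,92),(657,157)])),
"scene":np.array(S([(767,338),(767,390),(427,369),(663,338),(548,346),(663,385),(546,381)]))}
for cams in(("scene","top"),("top",),("scene",)):
    p,r=fit(obj,obs,[.58,-.18,.0,1.1],cams); print("tw",p,np.abs(r).max()); 
    if len(cams)==2: print(r.reshape(-1,2).round(1).tolist())
# block: IoU fit, 8x upsampled
rect=np.array([[12,38,0],[12,-38,0],[-12,-38,0],[-12,38,0]])/1e3
U=8; M={}
for c,(x0,y0,x1,y1) in {"top":(260,200,292,238),"scene":(340,146,378,176)}.items():
    p=np.load(c+"0.npz")["p"][y0:y1,x0:x1].astype(np.float32)
    g=cv2.resize(p,None,fx=U,fy=U,interpolation=cv2.INTER_CUBIC)
    yel=(g[...,0]>1.3*g[...,2])&(g[...,0]>g[...,2]+40)&(g[...,0]>100)
    v=np.clip(g[...,0],0,255).astype(np.uint8); th,_=cv2.threshold(v[yel].reshape(-1,1),0,255,cv2.THRESH_OTSU)
    mk=(yel&(v>th)).astype(np.uint8); mk=cv2.morphologyEx(mk,cv2.MORPH_CLOSE,np.ones((17,17)))
    M[c]=(mk,x0,y0); print(c,"thr",th,"area",mk.sum()/64,"exp")
    cv2.imwrite(f"pics/m_{c}.png",np.hstack([cv2.convertScaleAbs(g[:,:,::-1]),cv2.merge([mk*255]*3)]))
def cost(p,cams):
    o=0
    for c in cams:
        mk,x0,y0=M[c]; q=((proj(c,place(p,rect))-[x0,y0]+.5)*U-.5)
        im=np.zeros_like(mk); cv2.fillPoly(im,[np.round(q*16).astype(np.int32)],1,shift=4)
        o-= (im&mk).sum()/(im|mk).sum()
    return o/len(cams)
for cams in(("scene","top"),("top",),("scene",)):
  best=None
  for a in(-1.25,-1.35,-1.45):
    x0=np.array([.52,.2,.115,a]); s=np.vstack([x0]+[x0+np.eye(4)[i]*[.02,.02,.01,.15][i] for i in range(4)])
    r=minimize(cost,x0,(cams,),method="Nelder-Mead",options=dict(initial_simplex=s,xatol=1e-5,fatol=1e-5,maxiter=600))
    if best is None or r.fun<best.fun: best=r
  print("block",cams,best.x,best.fun)
a=cv2.imread("pics/m_top.png");b=cv2.imread("pics/m_scene.png");w=max(a.shape[1],b.shape[1])
cv2.imwrite("pics/masks.png",np.vstack([cv2.copyMakeBorder(i,0,0,0,w-i.shape[1],0) for i in(a,b)]))
E
```

```text
tw [ 0.5876 -0.1806 -0.0002  1.0576] 1.0493621657055883
[[-0.5, -0.4], [-0.5, -0.4], [0.6, 0.6], [0.3, -0.2], [0.6, -0.0], [-0.2, -0.1], [0.4, 0.3], [-0.7, -0.5], [0.2, -0.3], [-0.2, 0.7], [0.6, -0.2], [0.1, 0.1], [1.0, 0.6], [-0.1, -0.4]]
tw [ 0.5885 -0.1808 -0.0046  1.0685] 0.8316491724831963
tw [ 0.5948 -0.1828  0.0141  1.0476] 0.3600495777678816
top thr 209.0 area 67.0 exp
scene thr 195.0 area 177.609375 exp
block ('scene', 'top') [ 0.523   0.2067  0.1159 -1.3318] -0.5884909203802937
block ('top',) [ 0.5241  0.2076  0.1209 -1.3323] -0.26166158536585366
block ('scene',) [ 0.5244  0.2049  0.1191 -1.3291] -0.9267011197243755
```

View pics/masks.png

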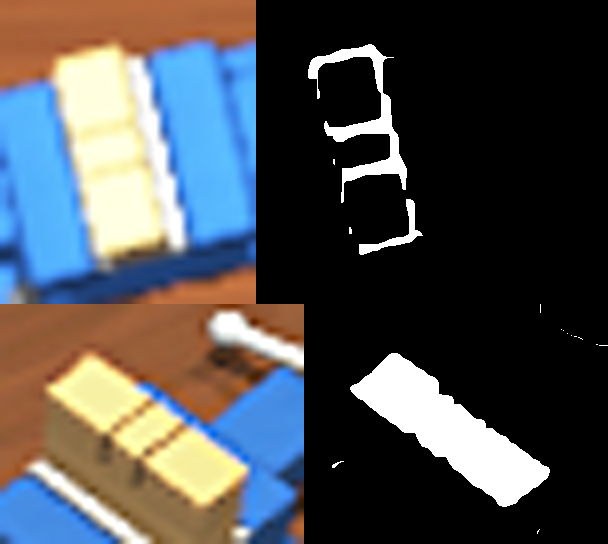

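The blue vice's block shows cleanly. The 8x top view gives corners (53,62), (120,44), (165,241) and (98,256) plus both cuts; the brightness mask failed in that view but is clean in the scene view. I'll refit the block from the corners and cut ends.

```bash
python3 - <<'E'
from h import *
np.set_printoptions(precision=4,suppress=True)
# handle end on -x : +x axis heads to -y world (yaw ~ -1.33); left in top image = -x (handle)
obj=np.array([[-12,38,0],[12,38,0],[12,-38,0],[-12,-38,0],[-12,8,0],[12,8,0],[-12,-8,0],[12,-8,0]])/1e3
f=lambda P,x0,y0:np.array([((x+.5)/8-.5+x0,(y+.5)/8-.5+y0) for x,y in P])
obs={"top":f([(53,62),(120,44),(165,241),(98,256),(75,137),(136,121),(85,173),(146,159)],260,200),
"scene":f([(248,164),(207,201),(46,84),(92,48),(190,124),(137,158),(155,96),(105,128)],340,146)}
for cams in(("scene","top"),("top",),("scene",)):
    p,r=fit(obj,obs,[.52,.2,.115,-1.33],cams); print(p,np.abs(r).max())
    if len(cams)==2: print(r.reshape(-1,2).round(1).tolist())
d=np.load("top0.npz")["d"];k=K["top"]
def w(u,v):
    z=d[v,u]; q=np.linalg.inv(k["camera_matrix"])@[u,v,1]*z; return np.array(k["R"]).T@(q-k["t"])
print("depth block",w(273,218),w(272,210),w(275,226),"table",w(340,240))
E
```

```text
[ 0.5229  0.2083  0.1157 -1.3337] 0.8266041032269982
[[0.2, 0.1], [-0.3, 0.1], [0.5, 0.1], [0.3, 0.2], [-0.3, -0.6], [0.7, -0.4], [-0.0, -0.2], [0.6, 0.3], [0.8, 0.1], [-0.1, 0.6], [-0.2, -0.5], [0.7, -0.5], [0.2, 0.0], [0.1, 0.2], [0.1, 0.5], [0.0, 0.4]]
[ 0.5161  0.2033  0.1699 -1.334 ] 0.5212580557997342
[ 0.5352  0.1974  0.1352 -1.336 ] 0.6099636790127931
depth block [0.524  0.21   0.1138] [0.5486 0.213  0.1181] [0.4986 0.2032 0.117 ] table [ 0.4642 -0.0011  0.0006]
```

```bash
python3 - <<'E'
from h import *
np.set_printoptions(precision=4,suppress=True)
a=1.06; g=np.array([.5876,-.1806])-.008*np.array([np.cos(a),np.sin(a)])
for s in(0,np.pi,-np.pi):
    print(s,m.inverse_kinematics([*g,.1],down(a+s)),m.inverse_kinematics([.553,.084,.2],down(1.808+s)))
R=down(a)
m.move_ptp([*g,.12],R)
m.set_gripper(.62,25); print("w",m.current_grip_width())
m.move_l([*g,.002],max_speed=.1)
print(m.current_force(),m.current_ee_pos(),m.current_qpos())
for o in(.45,.36,.30,.278):
    m.set_gripper(o,25); print(o,m.current_grip_width(),m.current_grip_force(),m.current_force())
p,d=m.grab_frame("scene");cv2.imwrite("pics/g1.png",cv2.resize(p[215:300,170:330],(800,425),interpolation=cv2.INTER_CUBIC)[:,:,::-1]); print(m.current_time())
E
```

```text
0 [-0.3869  0.617   1.5852 -0.      0.9395  0.1239] [ 0.0675  0.4017  1.6601 -0.      1.0798 -0.1697]
3.141592653589793 None None
-3.141592653589793 None None
w 0.6243273694030872
[ 0.0737 -0.3172 -0.0881] [ 0.5841 -0.1877  0.0027] [-0.3868  0.7631  1.6111 -0.      0.7663  0.124 ]
0.45 0.45038223603652533 0.3294990046560997 [ 1.0537 -0.1378  0.2808]
0.36 0.3629095832575498 6.55224435031414 [ 0.9185 -0.1413  5.0192]
0.3 0.30317550263968396 10.902161300182343 [-0.512  -0.3239  7.2746]
0.278 0.2796725189272562 12.310881614685059 [0.2944 0.582  8.5918]
5.7667
```

View pics/g1.png

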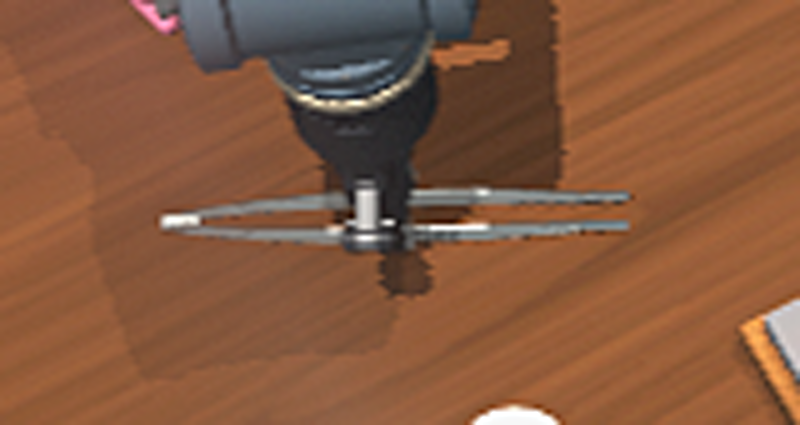

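The close-up shows both fingers on the grips. The heel is at crop (165,220), the tips are at (628,197) and (628,226), and the arms are squeezed nearly symmetrically. Now I lift, carry them over, and check from just above the block.

```bash
python3 - <<'E'
from h import *
np.set_printoptions(precision=4,suppress=True)
p=m.current_ee_pos(); m.move_l([p[0],p[1],.06],max_speed=.06); m.dwell(.3)
print("lift",m.current_grip_width(),m.current_grip_force(),m.current_force())
m.move_l([p[0],p[1],.22],max_speed=.2)
b=np.array([.523,.2083]);a=1.808;u=np.array([np.cos(a),np.sin(a)])
q=b-.128*u
m.move_ptp([*q,.22],down(a)); m.move_l([*q,.132],max_speed=.1); m.dwell(.3)
print(m.current_ee_pos(),m.current_grip_width(),m.current_grip_force(),m.current_force(),m.current_time())
o=[]
for c,(x0,y0,x1,y1) in {"top":(262,198,342,238),"scene":(300,136,380,196)}.items():
    i,d=m.grab_frame(c); np.savez(c+"1.npz",p=i,d=d)
    o.append(cv2.resize(i[y0:y1,x0:x1],None,fx=10 if c=="top" else 6,fy=10 if c=="top" else 6,interpolation=cv2.INTER_CUBIC)[:,:,::-1])
cv2.imwrite("pics/h_top.png",o[0]);cv2.imwrite("pics/h_sc.png",o[1])
for c in("top","scene"):
  for n in("tip_left","tip_right"): print(c,n,[(np.round(r["at"],3),round(r["confidence"],2)) for r in m.look_for(c,n)][:2])
E
```

```text
lift 0.282722428986995 10.680449903011322 [-0.2487 -0.3119 -1.0327]
[0.5532 0.0839 0.1323] 0.27902820535541717 10.674081444740295 [-0.2614 -1.0628 -1.8031] 10.525
top tip_left []
top tip_right []
scene tip_left [(array([0.549, 0.059, 0.139]), 0.56), (array([ 0.766, -0.206,  0.045]), 0.29)]
scene tip_right []
```

View pics/h_top.png

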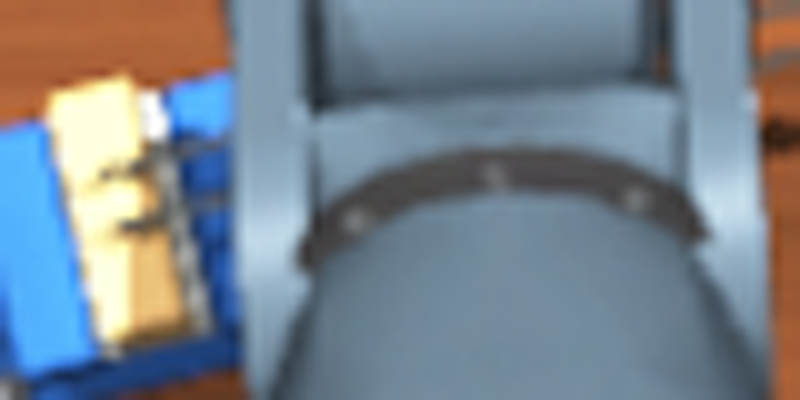

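View pics/h_sc.png

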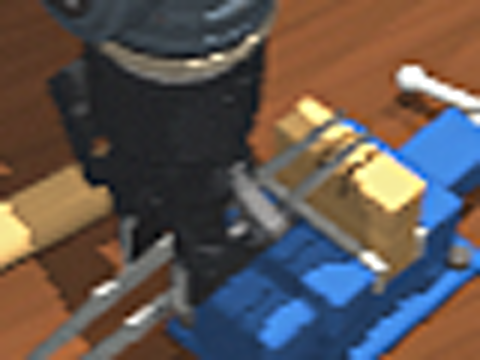

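```bash
cat > ov.py <<'E'
from h import *
def overlay(fs,zt,name,b=(.523,.2083,.115,-1.3337)):
    """pictures, plain and with predicted tips (red: ends at mid-height, line 26 mm back) and cut lines (green)"""
    out=[]
    for c,(x0,y0) in {"top":(263,204),"scene":(332,144)}.items():
        g=cv2.resize(fs[c][y0:y0+25,x0:x0+33,::-1],None,fx=12,fy=12,interpolation=cv2.INTER_CUBIC); h=g.copy()
        T=lambda X:np.round(((proj(c,place(b,X))-[x0,y0]+.5)*12-.5)*16).astype(int)
        for s in(1,-1):
            for z,col,xs in((0,(0,160,0),(-.012,.012)),(zt-b[2],(0,0,255),(0,.026))):
                q=T([[xs[0],s*.008,z],[xs[1],s*.008,z]]); cv2.line(h,tuple(map(int,q[0])),tuple(map(int,q[1])),col,1,shift=4)
            cv2.circle(h,tuple(map(int,T([[0,s*.008,zt-b[2]]])[0])),48,(0,0,255),1,shift=4)
        out.append(np.hstack([g,h]))
    cv2.imwrite(name,np.vstack(out))
E
python3 - <<'E'
from ov import *
overlay({c:np.load(c+"1.npz")["p"] for c in("top","scene")},.1366,"pics/ov1.png")
E
```

```text
(no output)
```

View pics/ov1.png

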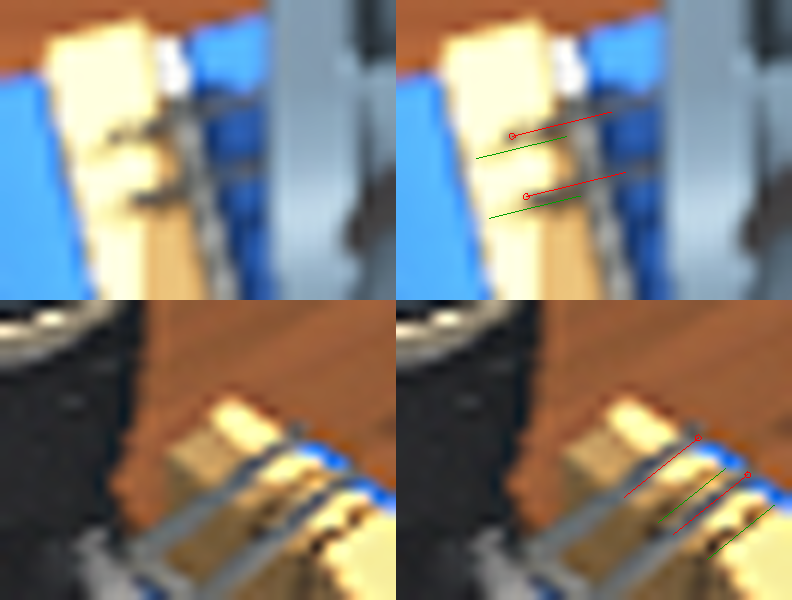

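The top view shows the tips at crop (110,138) and (130,200), within about 0.5 px of the prediction of (116,136) and (130,196). The scene view agrees at (297,428) and (355,478), so centring is good. Now I lower until contact is felt.

```bash
cat > prof.py <<'E'
from ov import *
from scipy.ndimage import map_coordinates
def prof(f,c,z,b,xs):
    """mean colour across the tips, y = -20..20 mm in block frame at height z"""
    Y=np.arange(-20,20.1,1)/1e3; acc=[]
    for x in xs:
        q=proj(c,place(b,np.c_[np.full(len(Y),x),Y,np.full(len(Y),z-b[2])]))
        acc.append(map_coordinates(f.astype(float).mean(2),[q[:,1],q[:,0]],order=1))
    return np.mean(acc,0).round().astype(int)
E
python3 - <<'E'
from prof import *
np.set_printoptions(precision=3,suppress=True,linewidth=220)
F=lambda:np.mean([(m.dwell(.02),m.current_force())[1] for _ in range(5)],0)
p=m.current_ee_pos(); m.move_l([p[0],p[1],.1185],max_speed=.05); m.dwell(.2); f0=F(); t0=m.current_ft_torque(); print(f0,t0)
z=.1185
while z>.1095:
    z-=.0005; m.move_l([p[0],p[1],z],max_speed=.02); m.dwell(.05); f=F(); print(round(z,4),m.current_ee_pos()[2],f-f0)
    if f[2]-f0[2]>.8: break
print(m.current_ft_torque()-t0,m.current_grip_width(),m.current_grip_force(),m.current_time())
fs={}
for c in("top","scene"): fs[c],_=m.grab_frame(c); np.save(c+"2.npy",fs[c])
b=(.523,.2083,.115,-1.3337); print(np.arange(-20,21))
for c in fs:
    for lo,hi in((.002,.010),(.013,.024)): print(c,lo,"\n",prof(fs[c],c,.125,b,np.linspace(lo,hi,8)),"\n",prof(np.load(c+"0.npz")["p"],c,.115,b,np.linspace(lo,hi,8)))
overlay(fs,.122,"pics/ov2.png")
E
```

```text
[ 0.103  0.448 -0.769] [ 0.022  0.045 -0.01 ]
0.118 0.11802395589163087 [-0.049 -0.218  0.162]
0.1175 0.11747914006269321 [ 0.03  -0.085 -0.09 ]
0.117 0.11697778791534276 [-0.332 -0.359 -0.274]
0.1165 0.11651731026180587 [ 0.017 -0.414 -0.189]
0.116 0.1160255065202744 [ 0.072 -0.478  0.027]
0.1155 0.11547325764204537 [-0.015 -0.193 -0.533]
0.115 0.11501302184447476 [ 0.307 -0.248 -0.165]
0.1145 0.11447852306593734 [-0.082 -0.698  0.078]
0.114 0.11399623413290275 [-0.407 -0.755  0.198]
0.1135 0.11351429574371456 [-0.17  -0.779  0.106]
0.113 0.11301773484241308 [ 0.148 -0.506  0.422]
0.1125 0.11252333279577346 [-0.046 -0.821  0.636]
0.112 0.11198010038828768 [ 0.143 -0.736  0.376]
0.1115 0.11150055155637204 [ 0.061 -1.086  0.168]
0.111 0.110983329241469 [ 0.637 -0.916  0.67 ]
0.1105 0.11048550277415395 [ 0.439 -0.661  0.272]
0.11 0.1100083427084202 [ 0.188 -0.777  0.968]
[-0.026 -0.099 -0.016] 0.28185741852759255 10.732092708349228 18.0417
[-20 -19 -18 -17 -16 -15 -14 -13 -12 -11 -10  -9  -8  -7  -6  -5  -4  -3  -2  -1   0   1   2   3   4   5   6   7   8   9  10  11  12  13  14  15  16
[... 705 characters left out ...]
212]
scene 0.002 
 [215 216 216 216 217 219 220 220 217 210 196 171 139 112  99 103 126 159 189 210 221 223 223 223 223 222 218 205 183 150 121 108 118 143 174 200 215 220 221 219 217] 
 [219 220 220 221 222 222 221 217 207 187 165 159 172 192 208 218 222 222 222 222 222 222 221 216 202 174 150 147 163 187 207 219 223 222 221 220 218 217 216 217 218]
scene 0.013 
 [124 123 122 121 121 121 121 121 120 116 110 103  99 100 101 103 105 109 110 111 113 119 127 135 142 144 141 132 120 107  98  96 102 115 128 140 151 158 161 160 159] 
 [117 118 118 116 115 116 118 119 117 113 108 102  98  94  94  97 101 104 107 108 111 114 118 120 118 114 110 105 101  98  95  95  96  99 102 106 110 114 116 115 115]
```

View pics/ov2.png

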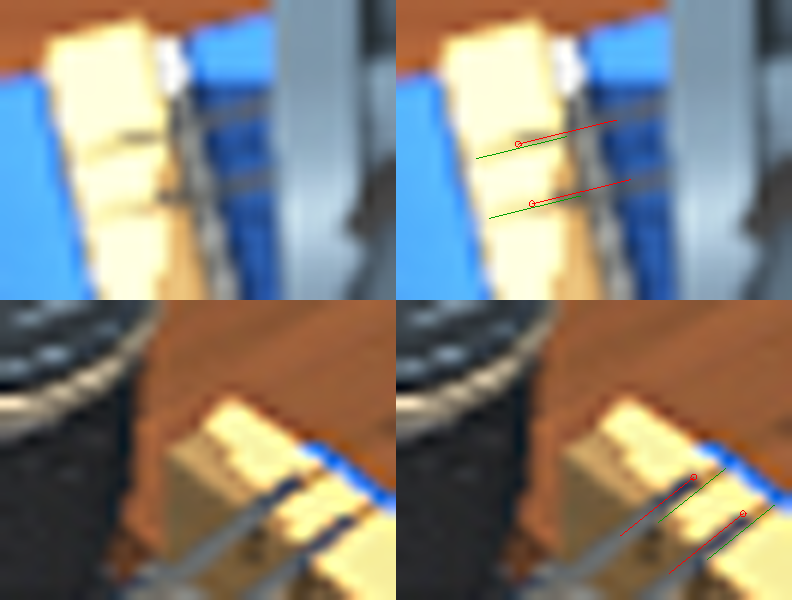

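The picture shows both tips down on the block, at scene crop (300,478) and (350,518), one over each cut. The combined profiles put the visible tips about 117 mm up, centred on the lines to under 1 mm, with a gap of about 16.8 mm. I'll squeeze slightly, press a touch more, then hold and check.

```bash
python3 - <<'E'
from prof import *
np.set_printoptions(precision=3,suppress=True,linewidth=220)
F=lambda n=20:np.mean([(m.dwell(.02),m.current_force())[1] for _ in range(n)],0)
m.set_gripper(.272,25); p=m.current_ee_pos(); m.move_l([p[0],p[1],.1092],max_speed=.01); m.dwell(.3)
print(F(),m.current_ee_pos(),m.current_grip_width(),m.current_grip_force()); m.dwell(3)
print(F(),m.current_ee_pos(),m.current_grip_width(),m.current_grip_force(),m.current_time())
b=(.523,.2083,.115,-1.3337); fs={}
for c in("top","scene"):
    fs[c],_=m.grab_frame(c)
    for lo,hi in((.002,.006),(.006,.010)):
        print(c,lo,prof(fs[c],c,.118,b,np.linspace(lo,hi,6)))
    # along each arm: where does the tip end? x=-12..12 mm
    for y in(-.008,.008):
        q=proj(c,place(b,np.c_[np.arange(-12,13,2)/1e3,np.full(13,y+(.0006 if c=="top" else -.0014)),np.full(13,.003)]))
        q0=proj(c,place(b,np.c_[np.arange(-12,13,2)/1e3,np.full(13,y+(.0006 if c=="top" else -.0014)),np.full(13,0)]))
        print(" along",y,map_coordinates(fs[c].mean(2),[q[:,1],q[:,0]],order=1).round(),"\n   before",map_coordinates(np.load(c+"0.npz")["p"].mean(2),[q0[:,1],q0[:,0]],order=1).round())
E
```

```text
[ 0.308 -0.232  0.027] [0.553 0.084 0.109] 0.2777448250406281 11.347453594207764
[ 0.311 -0.449  0.003] [0.553 0.084 0.109] 0.27270198110616234 11.349932849407196 22.575
top 0.002 [223 225 227 230 231 233 234 232 224 216 206 192 181 176 189 204 218 228 234 239 242 243 244 243 236 229 220 206 192 182 194 212 229 238 240 243 244 244 244 244 244]
top 0.006 [178 180 181 183 185 187 187 181 175 169 157 142 129 134 146 159 172 187 202 212 217 223 225 221 216 207 187 166 149 165 191 216 229 233 237 239 238 238 238 238 239]
 along -0.008 [230. 231. 227. 223. 220. 218. 214. 204. 180. 138. 128. 124. 108.] 
   before [230. 232. 228. 223. 226. 229. 230. 228. 226. 224. 215. 208. 206.]
 along 0.008 [227. 226. 224. 222. 223. 222. 212. 200. 185. 166. 155. 142. 124.] 
   before [227. 227. 225. 222. 225. 228. 230. 228. 226. 224. 216. 210. 226.]
scene 0.002 [210 213 215 217 218 218 212 196 165 127 100  91 107 144 182 206 220 224 223 223 224 222 216 201 174 144 118 102 106 128 158 187 209 219 221 220 218 216 215 214 214]
scene 0.006 [161 165 163 162 167 170 162 145 123 105  94  96 113 142 173 189 192 193 197 204 212 218 219 209 187 154 124 106 106 131 163 192 212 221 223 222 221 219 218 217 217]
 along -0.008 [143. 195. 187. 173. 162. 132.  89. 100.  90.  80.  94. 101.  96.] 
   before [160. 156. 156. 173. 162. 179. 183. 163. 166. 167. 137. 164. 128.]
 along 0.008 [139. 184. 181. 165. 152. 126.  82. 105. 101. 111. 114. 103. 103.] 
   before [155. 154. 151. 165. 151. 174. 164. 146. 161. 150. 108. 155. 131.]
```

```bash
python3 -c "
from bench import manip as m
print(m.sign_off())"
```

```text
the job is handed in; nothing more can be done
None
```

I handed the job in with the gripper still holding the tweezers: one tip on each saw-cut line, gap about 16 mm, pressing on the block with about 0.8 N and steady for more than 3 s; sign-off gave no verdict.

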